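# Change over the open parts tray: blue home, orange out

### The arm

A 6-joint arm with a two-finger parallel gripper is mounted at the origin on the work surface. World frame = base frame: x ahead of the robot, y to its left, z up, the work surface at z = 0. Lengths are in m, angles in rad, forces in N, time in s.
With the tool pointing down it reaches from about 0.3 to 0.775 m from the base axis. Payload 14.6 kg.
Tool frame: the origin (TCP) lies between the finger pads; the fingertips stand 19 mm ahead of it and the grasp point (between the pads) is the TCP (ctrl.finger_overhang is the distance from the TCP to the fingertips, in m); z points along the fingers, y is the direction in which the jaws open and shut (so a half turn about z gives the same grasp; the last joint's range is limited). The gripper opens to 94 mm and grips with 3 to 60 N. Pads are 16 mm wide; open, the fingers measure 119 mm over their backs; the gripper's body (75 mm by 177 mm) begins 78 mm behind the grasp point.
Start: joints at [-1.264, 0.3, 1.521, -0, 1.321, -0.067], TCP at [0.201, -0.512, 0.224] pointing down, gripper open.
Joint ranges: [-3.03, 3.03], [-0.79, 2.21], [0.23, 2.52], [-1.04, 4.18], [0, 3.07], [-2.55, 2.55]. Speed limits (rad/s): [2.22, 2.22, 2.57, 3.14, 3.14, 3.14].

### API

Orientations are given as [roll, pitch, yaw] about the fixed x, y, z axes, in that order (R = Rz(yaw) Ry(pitch) Rx(roll)).
In Python, from station import ctrl gives the robot as it stands.
- The arm moves only by the tool send_rows, never from a script. Its argument "series" is a list of rows, each a list of 7 numbers: the turn, a rotation vector about the tool's x, y, z in degrees, then the shift along the tool's x, y, z in m, then the gripper's target within -1 to 1 (fully open at 1, half-way at 0, shut at -1). A call has 1 to 8 rows; each row is the pose to reach, as a shift and turn from the pose commanded when the call began, along the tool's axes at that moment; what a row does not reach only later rows make up. A row lasts 1/10 s, in which the tool goes at most 50 mm and 8.59 degrees, less where a joint would pass 70% of its speed; a pose out of reach is approached as far as the arm can. A call with a gripper value outside its range is refused whole. The fingers move at their own pace and stop on an object; "force" is the grip in N (left out, the last holds). Time passes only in rows, so rows that repeat a pose let the fingers close. It gives the time, the measured TCP pose, the force and the opening at its end, in the units of the state.
- ctrl.get_obs(): the state, without advancing time (a new reading comes with each control period).
- ctrl.camera(name): name is "scene" or "top"; returns a dict with "pixels" (384x512x3 uint8, red, green, blue), "z_map" (384x512 float32, m along the optical axis (not along the pixel's ray), 0 where there is no reading), "fov_y" (degrees; the focal length in pixels is half the picture's height over the tangent of half this angle, whatever the lens; pixels are square), "cx", "cy" (the principal point, pixels), "k1" (the pictures are not rectified: a ray, as slopes to the right and down, at radius r is drawn at 1 + k1 r^2 times it, then the intrinsics apply), "R" (3x3) and "t" (3): a world point X has camera coordinates R X + t. Camera axes: x right, y down, z forward; pixel columns grow to the right and rows downward; lengths in m; the calibration is good to about 2 mm. A picture is of the moment at which its call begins.
- ctrl.hand_in(): hands the job in, once; it reports no verdict.
The state is a dict: "time_s": time; "qpos": joint angles; "joint_vel": joint speeds; "tau": joint torques, N m; "ee_pos": TCP position; "eef_rot": TCP orientation; "force": force on the tool from outside, world axes, zero at the start; "moment": the same for the moment, N m; "grip_width": finger opening in m.
Only numpy, scipy, OpenCV 4.12 (cv2) and the standard library are available. Lean on these libraries where they do the work, as an engineer would, in place of code of your own. Each camera call takes 0.05 s, during which the arm holds its last target.

### The job

On the parts rack at the back of the bench the blue tray has been left open. Push it fully home with the outside of the fingers, and only then hook a fingertip behind the lip of the orange tray and draw it out along its rail as far as it goes, so that the solder reel standing in it can be reached. Pinch nothing, leave the reel upright in its tray, keep the green tray shut, and do not disturb the other things on the bench or the rack.

Things in the scene. Friction and masses are not known exactly. Their poses are not given: they have to be found in the camera images.
- rack: plywood board 240 x 500 x 8 mm, origin centre of its underside, x away from the robot, with three grey housings side by side, in any order, one tray each. A housing is 110 mm wide, 200 mm long, fixed; its clear roof's top is 1 mm above the lips' tops
- orange_unit: fixed grey housing of the orange tray, origin centre of its underside, x as the lip's. With a tray home, its housing begins 52 mm behind the lip's rear face. All trays are alike: behind the bay a compartment 94 mm wide, 185 mm long, whose front wall's top is 6 mm below the lip's top; lip, bay and compartment slide as one
- orange_lip (a point): the orange tray's lip: middle of the top edge of its rear face, which a fingertip hooks. x points into the rack (closing; the tray is drawn out along -x), y along the lip, z up. The lip is an upright wall 94 mm wide, 8 mm thick (x = 0 to -8 mm, its front face), top 60 mm above the table. Behind it a finger bay (x = 0 to 49 mm), open above and at the sides, floor 42 mm below the lip's top
- orange (a joint): how far the orange tray is drawn out, m: 0 = fully home against its rear stop, 0.12 = fully out against its front stop. Starts at 0 to 0.02. It stays where it is left; sliding it takes about 2 N, plus about 6 N per m/s
- blue_lip (a point): the blue tray's lip: middle of the top edge of its rear face, which a fingertip hooks. x points into the rack (closing; the tray is drawn out along -x), y along the lip, z up. The lip is an upright wall 94 mm wide, 8 mm thick (x = 0 to -8 mm, its front face), top 60 mm above the table. Behind it a finger bay (x = 0 to 49 mm), open above and at the sides, floor 42 mm below the lip's top
- blue (a joint): how far the blue tray is drawn out, m: 0 = fully home against its rear stop, 0.12 = fully out against its front stop. Starts left open, at 0.05 to 0.10. It stays where it is left; sliding it takes about 2 N, plus about 6 N per m/s
- green_lip (a point): the green tray's lip: middle of the top edge of its rear face, which a fingertip hooks. x points into the rack (closing; the tray is drawn out along -x), y along the lip, z up. The lip is an upright wall 94 mm wide, 8 mm thick (x = 0 to -8 mm, its front face), top 60 mm above the table. Behind it a finger bay (x = 0 to 49 mm), open above and at the sides, floor 42 mm below the lip's top
- green (a joint): how far the green tray is drawn out, m: 0 = fully home against its rear stop, 0.12 = fully out against its front stop. Starts at 0 and is to stay there. It stays where it is left; sliding it takes about 2 N, plus about 6 N per m/s
- solder_center (a point): centre of a solder reel with yellow end discs, 38 mm across, 26 mm high, standing upright (its z up) on the floor of the orange tray's compartment; it rides along with the tray
- thread_center (a point): centre of a thread reel standing on the table, grey with brown end discs, 60 mm across, 60 mm high; a bystander, its place varies
- flux_center (a point): centre of a small flux bottle, 28 mm across, 60 mm high, standing on the clear roof of the green tray's housing; a bystander, its place varies
- driver_grip (a point): handle of a screwdriver lying on the table; a bystander, its place varies
- brush_grip (a point): handle of a brush lying on the table; a bystander, its place varies
- tape_center (a point): centre of a yellow tape roll lying flat on the table, 70 mm across, 18 mm high; a bystander, its place varies

How it is judged:
On the way, in this order (a step that is already met when the one before it is completed fails the run):
1. the blue tray is fully home (within 5 mm) while the orange one is not yet drawn out (value of joint blue below 0.005 m and value of joint orange below 0.04 m), for 0.2 s.
2. the orange tray is drawn out to its stop (at least 112 of 120 mm) (value of joint orange above 0.112 m and value of joint blue below 0.005 m), for 0.2 s.
At the end, for the whole second after the job is handed in: The blue tray is home (within 5 mm), the orange tray is out (at least 112 of its 120 mm) and at rest, the green tray is shut (within 6 mm), and the solder reel stands upright (within 0.3 rad) in the orange tray's compartment (all of step 2 and value of joint green below 0.006 m and velocity of joint orange between -0.01 and 0.01 m/s and x of solder_center in the frame of orange_lip between 0.055 and 0.235 m and y of solder_center in the frame of orange_lip between -0.045 and 0.045 m and z of solder_center in the frame of orange_lip below -0.015 m and angle between solder_center's own z axis and vertical below 0.3 rad); the robot touches nothing.
It fails at once if the orange tray is drawn out while the blue one is still open (value of joint orange above 0.04 m and value of joint blue above 0.02 m).
It fails at once if a lip is pinched (fingers press on its front and rear faces at once, each with over 5 N) ((contact force between the fingers and orange_c5 above 5 N and contact force between the fingers and orange_c6 above 5 N) or (contact force between the fingers and blue_c5 above 5 N and contact force between the fingers and blue_c6 above 5 N)).
It fails at once if the green tray is pulled open (over 10 mm) (value of joint green above 0.01 m).
It fails at once if the solder reel is lifted or tipped (over 0.5 rad) (z of solder_center in the frame of orange_lip above -0.01 m or angle between solder_center's own z axis and vertical above 0.5 rad).
It fails at once if a bystander is moved by more than 30 mm (distance of any of thread_center, flux_center, driver_grip, brush_grip, tape_center from where it was at the start of the episode above 0.03 m).
It also fails if it takes over 43 s, if anything falls off the work surface, if the arm or the gripper's body presses on something with over 40 N, if the wrist force passes 120 N, or if a joint passes its speed limit or range.

## Working session

There is one attempt and no reset: what is moved stays moved. The work goes in short steps, Python scripts to look and compute and a tool call to move; the robot and the scene stay as the last step left them, time stands still between calls to the robot, and variables do not carry over. Pictures are saved under pics/ and viewed, and the job is handed in when it is done.

Besides the shell and the picture viewer there is one more tool, called after "Emit:" by a JSON object that holds its "api" and its "payload". send_rows: Moves the arm, as the interface text tells. Its arguments: {"type":"object","properties":{"series":{"type":"array"},"force":{"type":"number"}},"required":["series"]}

```bash
mkdir -p pics; ls; python3 - <<'E'
from station import ctrl
import cv2,numpy as np
print(ctrl.get_obs()); print(ctrl.finger_overhang)
for n in("scene","top"):
    c=ctrl.camera(n); np.savez(f"cap_{n}0.npz",**c)
    cv2.imwrite(f"pics/{n}0.png",cv2.resize(c["pixels"][:,:,::-1],(768,576),interpolation=cv2.INTER_CUBIC))
    print({k:v for k,v in c.items() if k not in("pixels","z_map")}, (c["z_map"]>0).mean())
E
```

```text
pics
{'time_s': 0.0, 'qpos': array([-1.26360395e+00,  3.00460787e-01,  1.52157617e+00, -1.00538241e-05,
        1.32068647e+00, -6.65934611e-02]), 'joint_vel': array([-7.53910603e-04, -2.29710146e-03,  5.87982404e-05, -1.22319205e-03,
        9.47235452e-04,  4.94681238e-04]), 'tau': array([ 6.81593501e-04, -5.31808984e+01, -3.52738309e+01,  7.09606684e-02,
        2.44831044e-02, -7.99577151e-05]), 'ee_pos': array([ 0.20075516, -0.5117986 ,  0.22389405]), 'eef_rot': array([-3.14046374e+00, -6.55295245e-05,  3.73788291e-01]), 'force': array([-0.24196174,  0.11353069, -0.33802703]), 'moment': array([ 0.04911773, -0.03356026,  0.05460307]), 'grip_width': 0.09374515270898456}
0.019
{'fov_y': 47.54497825647995, 'cx': 250.53707118402684, 'cy': 192.26137275985016, 'k1': -0.1143482203285036, 'R': array([[ 0.44045364,  0.89776338, -0.00463625],
       [ 0.69488172, -0.34417818, -0.63141174],
       [-0.56845404,  0.27488595, -0.77543389]]), 't': array([-0.26294157, -0.36621671,  1.63004409])} 0.9957275390625
{'fov_y': 55.02703067951194, 'cx': 249.1766866354051, 'cy': 190.49862806594243, 'k1': 0.018316317713345687, 'R': array([[-0.02503855, -0.99964372, -0.00924666],
       [-0.99822293,  0.02550114, -0.05385796],
       [ 0.05407457,  0.0078817 , -0.99850579]]), 't': array([0.03769723, 0.5930109 , 1.18442233])} 0.9958852132161459
```

View pics/scene0.png

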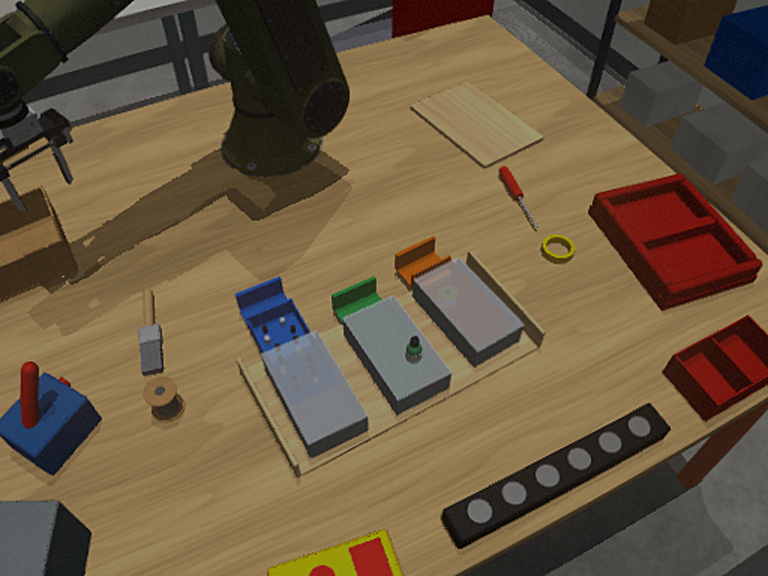

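View pics/top0.png

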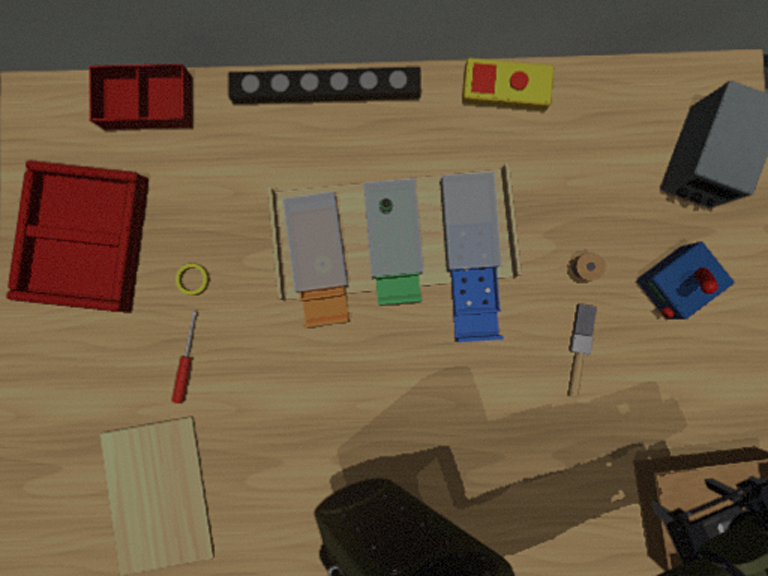

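Top view (768x576): the orange tray is on the left with its lip at about (327,322) px. Green is in the middle with its lip at (400,298). Blue is on the right, drawn out, with its lip at (478,335). The flux bottle stands on the green roof at (386,205), and the thread reel at (587,266) and brush at (580,350) are off to the right. Next I'll measure the lips.

```bash
cat > h.py <<'E'
import numpy as np,cv2
def cloud(c):
    h,w=c["z_map"].shape; f=h/2/np.tan(np.radians(c["fov_y"])/2)
    u,v=np.meshgrid(np.arange(w),np.arange(h))
    K=np.array([[f,0,c["cx"]],[0,f,c["cy"]],[0,0,1]],float)
    p=cv2.undistortPoints(np.stack([u,v],-1).reshape(-1,1,2).astype(float),K,np.array([float(c["k1"]),0,0,0])).reshape(h,w,2)
    z=c["z_map"]; P=np.dstack([p[...,0]*z,p[...,1]*z,z])-c["t"]
    return P@c["R"]
def masks(c):
    hsv=cv2.cvtColor(np.ascontiguousarray(c["pixels"]),cv2.COLOR_RGB2HSV); H,S,V=[hsv[...,i] for i in range(3)]
    return dict(orange=(H>6)&(H<16)&(S>190)&(V>60),blue=(H>105)&(H<125)&(S>150)&(V>50),green=(H>48)&(H<80)&(S>120)&(V>40))
def analyse(c,box=((0.3,0.7),(-0.25,0.3))):
    P=cloud(c); out={}
    for k,m in masks(c).items():
        m=m&(P[...,0]>box[0][0])&(P[...,0]<box[0][1])&(P[...,1]>box[1][0])&(P[...,1]<box[1][1])&(P[...,2]>0.005)&(P[...,2]<.08)
        out[k]=P[m]
    return out
E
python3 - <<'E'
from h import *
for n in("top","scene"):
    c=dict(np.load(f"cap_{n}0.npz")); 
    for k,q in analyse(c).items():
        t=q[q[:,2]>0.053]
        r=cv2.minAreaRect(t[:,:2].astype(np.float32)*1000) if len(t)>4 else None
        print(n,k,len(q),len(t),r, q[:,2].max() if len(q) else 0)
        if r: print(cv2.boxPoints(r).round(0).tolist(), np.histogram(q[:,2],bins=np.arange(0.0,.08,.006))[0])
E
```

```text
top orange 12 1 None 0.05567266568409085
top blue 1226 94 ((535.5796508789062, -191.55575561523438), (123.58429718017578, 89.54717254638672), 2.536362886428833) 0.06439907625080828
[[472.0, -150.0], [476.0, -239.0], [599.0, -234.0], [595.0, -144.0]] [  0   6 534 503  12  18  10  20  38  52  33   0   0]
top green 406 73 ((585.0253295898438, -29.052196502685547), (58.02470397949219, 85.06083679199219), 4.4227681159973145) 0.06472731451578076
[[553.0, 11.0], [559.0, -74.0], [617.0, -69.0], [611.0, 16.0]] [  0   4 171 141   2   4   3   1  10  37  33   0   0]
scene orange 409 102 ((546.8929443359375, 129.0493621826172), (64.9572525024414, 92.77081298828125), 6.688826560974121) 0.06527102461502624
[[509.0, 171.0], [520.0, 79.0], [585.0, 87.0], [574.0, 179.0]] [  0   0  98 126   6  14  21  16  33  68  27   0   0]
scene blue 786 104 ((505.2893371582031, -195.8461151123047), (64.45835876464844, 93.18518829345703), 3.7704851627349854) 0.06385180833260136
[[470.0, -151.0], [476.0, -244.0], [541.0, -240.0], [534.0, -147.0]] [  0   0 265 334   6   4   6  35  46  61  29   0   0]
scene green 305 71 ((572.3621215820312, -47.24713897705078), (46.93189239501953, 113.54774475097656), 32.85429000854492) 0.06441419690642301
[[522.0, -12.0], [583.0, -108.0], [623.0, -82.0], [561.0, 13.0]] [  0   0  89 112   5   9   5   9   5  34  37   0   0]
```

```bash
python3 - <<'E'
from h import *
Z={n:dict(np.load(f"cap_{n}0.npz")) for n in("top","scene")}
for n,c in Z.items():
    P=cloud(c)
    hsv=cv2.cvtColor(np.ascontiguousarray(c["pixels"]),cv2.COLOR_RGB2HSV)
    for k,(x,y) in dict(o=(545,125),g=(560,-30),b=(505,-195)).items():
        pass
    m=((P[...,2]>.053)&(P[...,2]<.068)&(P[...,0]>.4)&(P[...,0]<.85)&(P[...,1]>-.27)&(P[...,1]<.24)).astype(np.uint8)
    N,L,st,ce=cv2.connectedComponentsWithStats(m,connectivity=4)
    for i in range(1,N):
        if st[i,4]<15: continue
        q=P[L==i]; 
        r=cv2.minAreaRect((q[:,:2]*1000).astype(np.float32))
        print(n,i,st[i,4],"px",ce[i].round(),np.round(r[0],1),np.round(r[1],1),round(r[2],2),"col",np.median(hsv[L==i],0),"z",np.median(q[:,2]).round(4))
E
```

```text
top 4 2218 px [314. 147.] [ 725.1 -186.5] [200.5 111.1] 2.18 col [108.  11. 117.] z 0.0609
top 7 2128 px [262. 152.] [713.8 -21.7] [203.6 110.1] 3.58 col [ 75.  18. 116.] z 0.0607
top 11 2197 px [210. 161.] [689.1 145.1] [200.1 110.3] 6.59 col [ 13.  26. 119.] z 0.0606
top 50 79 px [267. 200.] [559.6 -31. ] [ 8.  91.2] 3.69 col [ 66. 128. 124.] z 0.0601
top 61 75 px [217. 215.] [518.2 126.3] [ 7.5 92.3] 6.68 col [ 16. 169. 140.] z 0.0601
top 62 81 px [320. 225.] [ 476.8 -195.6] [ 7.9 92.4] 2.36 col [110. 168. 135.] z 0.0602
scene 1 102 px [276. 165.] [520.8 125.8] [13.2 93.1] 6.57 col [ 13. 212. 125.] z 0.0589
scene 5 19 px [295. 173.] [572.4 159.2] [ 6.8 39.5] 6.66 col [ 13. 222. 153.] z 0.0556
scene 6 2301 px [312. 203.] [690.8 146.1] [204.1 114.5] 5.87 col [ 10.  22. 130.] z 0.0609
scene 19 118 px [172. 191.] [ 478.6 -195.6] [14.1 91.5] 2.76 col [112.  160.5 116. ] z 0.0592
scene 20 116 px [235. 192.] [560.8 -30.3] [13.3 93.9] 4.84 col [ 60.  139.5 110.5] z 0.059
scene 28 2490 px [263. 232.] [717.3 -20.5] [204.7 111.9] 3.72 col [ 78.  20. 126.] z 0.0611
scene 32 28 px [185. 203.] [ 533.6 -177.1] [ 6.4 46.2] 1.85 col [110.  182.5 136. ] z 0.0541
scene 48 2934 px [209. 258.] [ 725.9 -186. ] [203.4 111.7] 2.4 col [108.  15. 129.] z 0.0616
```

```bash
cat >> h.py <<'E'
from scipy.spatial.transform import Rotation as Rn
def plan(targets):  # list of (x,y,z,yaw)
    from station import ctrl
    o=ctrl.get_obs(); R=Rn.from_euler('xyz',o["eef_rot"])
    print("t",o["time_s"],"p",o["ee_pos"].round(4),"r",o["eef_rot"].round(4),"F",o["force"].round(1),"w",o["grip_width"])
    for x,y,z,yaw in targets:
        T=Rn.from_euler('xyz',[np.pi,0,yaw])
        print(np.degrees((R.inv()*T).as_rotvec()).round(1), R.inv().apply(np.array([x,y,z])-o["ee_pos"]).round(4))
E
python3 - <<'E'
from h import *
plan([(0.435,-0.197,0.224,0.04),(0.435,-0.197,0.1,0.04),(.435,-.197,.049,.04)])
E
```

```text
t 0.1 p [ 0.2008 -0.5118  0.224 ] r [-3.1406e+00 -1.0000e-04  3.7380e-01] F [-0.7  0.5 -0.4] w 0.09382923824734221
[-0.1  0.  19.1] [ 3.330e-01 -2.075e-01  2.000e-04]
[-0.1  0.  19.1] [ 0.333  -0.2074  0.1242]
[-0.1  0.  19.1] [ 0.333  -0.2074  0.1752]
```

Emit:
{"api": "send_rows", "payload": {"series": [[0, 0, 3, 0.03, -0.019, 0, -1], [0, 0, 6, 0.07, -0.044, 0, -1], [0, 0, 9, 0.11, -0.069, 0, -1], [0, 0, 12, 0.15, -0.094, 0, -1], [0, 0, 15, 0.19, -0.119, 0, -1], [0, 0, 19.1, 0.23, -0.143, 0, -1], [0, 0, 19.1, 0.27, -0.168, 0, -1], [0, 0, 19.1, 0.31, -0.193, 0, -1]], "force": 10}}

```text
time_s: 0.9
ee_pos: [0.4197, -0.2174, 0.2244]
eef_rot: [-3.142, 0.0, 0.04]
force: [-0.4, -0.8, 0.5]
grip_width: 0.0335
```

```bash
python3 - <<'E'
from h import *
plan([(0.435,-0.197,0.224,0.04),(0.435,-0.197,0.1,0.04),(.435,-.197,.049,.04)])
E
```

```text
t 0.9 p [ 0.4197 -0.2174  0.2244] r [-3.1416e+00  1.0000e-04  4.0200e-02] F [-0.4 -0.8  0.5] w 0.033506049249817774
[-0.  0.  0.] [ 0.0161 -0.0197  0.0004]
[-0.  0.  0.] [ 0.0162 -0.0197  0.1244]
[-0.  0.  0.] [ 0.0162 -0.0197  0.1754]
```

Emit:
{"api": "send_rows", "payload": {"series": [[0, 0, 0, 0.008, -0.01, 0.02, -1], [0, 0, 0, 0.016, -0.021, 0.05, -1], [0, 0, 0, 0.016, -0.021, 0.08, -1], [0, 0, 0, 0.016, -0.021, 0.11, -1], [0, 0, 0, 0.016, -0.021, 0.14, -1], [0, 0, 0, 0.016, -0.021, 0.165, -1], [0, 0, 0, 0.016, -0.021, 0.175, -1], [0, 0, 0, 0.016, -0.021, 0.175, -1]]}}

```text
time_s: 1.7
ee_pos: [0.4336, -0.1973, 0.0486]
eef_rot: [-3.14, 0.002, 0.04]
force: [0.7, 0.3, 0.7]
grip_width: 0.0005
```

```bash
python3 - <<'E'
from h import *
from station import ctrl
plan([(.557,-.192,.049,.04)])
c=ctrl.camera("scene");cv2.imwrite("pics/s1.png",cv2.resize(c["pixels"][100:300,100:350,::-1],(750,600),interpolation=cv2.INTER_CUBIC))
E
```

```text
t 1.7 p [ 0.4336 -0.1973  0.0486] r [-3.1404e+00  1.9000e-03  4.0400e-02] F [0.7 0.3 0.7] w 0.0005160401325952126
[-0.1  0.1  0. ] [ 0.1235 -0.0003 -0.0006]
```

View pics/s1.png

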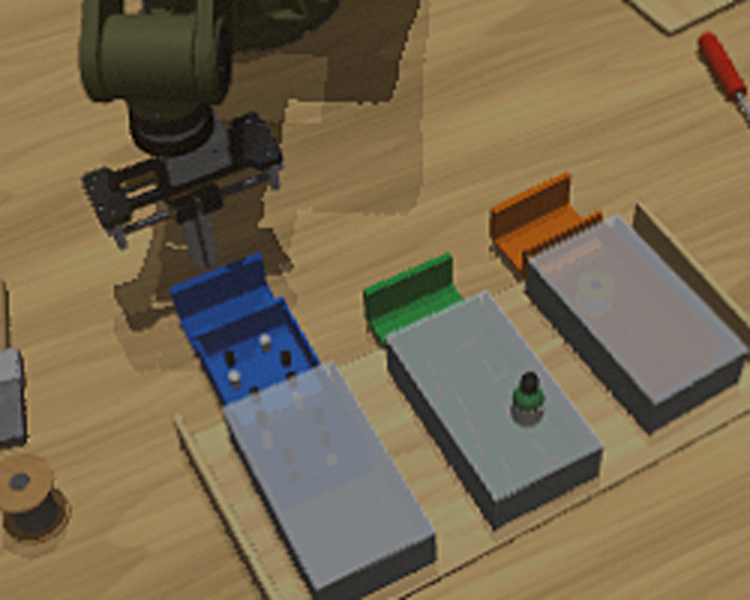

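The closed fingertips are in front of the blue lip, at about (205,260) px in this crop against the lip at (220,285). The path is clear, so I'll push.

Emit:
{"api": "send_rows", "payload": {"series": [[0, 0, 0, 0.008, 0, 0, -1], [0, 0, 0, 0.016, 0, 0, -1], [0, 0, 0, 0.024, 0, 0, -1], [0, 0, 0, 0.032, 0, 0, -1], [0, 0, 0, 0.04, 0, 0, -1], [0, 0, 0, 0.048, 0, 0, -1], [0, 0, 0, 0.056, 0, 0, -1], [0, 0, 0, 0.064, 0, 0, -1]]}}

```text
time_s: 2.55
ee_pos: [0.4987, -0.1949, 0.0494]
eef_rot: [-3.141, 0.0, 0.04]
force: [-2.7, -0.7, 1.7]
grip_width: 0.0003
```

Emit:
{"api": "send_rows", "payload": {"series": [[0, 0, 0, 0.008, 0, 0, -1], [0, 0, 0, 0.016, 0, 0, -1], [0, 0, 0, 0.024, 0, 0, -1], [0, 0, 0, 0.032, 0, 0, -1], [0, 0, 0, 0.038, 0, 0, -1], [0, 0, 0, 0.043, 0, 0, -1], [0, 0, 0, 0.048, 0, 0, -1], [0, 0, 0, 0.052, 0, 0, -1]]}}

```text
time_s: 3.35
ee_pos: [0.5503, -0.1928, 0.0494]
eef_rot: [-3.142, 0.0, 0.04]
force: [-2.1, 0.0, 0.6]
grip_width: 0.0005
```

Emit:
{"api": "send_rows", "payload": {"series": [[0, 0, 0, 0.003, 0, 0, -1], [0, 0, 0, 0.005, 0, 0, -1], [0, 0, 0, 0.007, 0, 0, -1], [0, 0, 0, 0.007, 0, 0, -1]]}}

```text
time_s: 3.75
ee_pos: [0.5563, -0.1925, 0.0494]
eef_rot: [-3.141, 0.002, 0.04]
force: [-7.3, 0.4, 4.2]
grip_width: 0.0006
```

Emit:
{"api": "send_rows", "payload": {"series": [[0, 0, 0, 0.002, 0, 0, -1], [0, 0, 0, 0.003, 0, 0, -1], [0, 0, 0, 0.003, 0, 0, -1], [0, 0, 0, 0.003, 0, 0, -1]]}}

```text
time_s: 4.15
ee_pos: [0.5565, -0.1925, 0.0493]
eef_rot: [-3.14, 0.009, 0.04]
force: [-33.2, -0.3, 19.6]
grip_width: 0.0001
```

Emit:
{"api": "send_rows", "payload": {"series": [[0, 0, 0, -0.01, 0, 0, -1], [0, 0, 0, -0.025, 0, 0, -1], [0, 0, 0, -0.035, 0, -0.02, -1], [0, 0, 0, -0.035, 0, -0.06, -1], [0, 0, 0, -0.035, 0, -0.1, -1], [0, 0, 0, -0.035, 0, -0.12, -1], [0, 0, 0, -0.035, 0, -0.12, -1]]}}

```text
time_s: 4.85
ee_pos: [0.5262, -0.1944, 0.1727]
eef_rot: [3.139, -0.006, 0.04]
force: [0.8, -0.3, 0.2]
grip_width: 0.0001
```

```bash
cat > lips.py <<'E'
from h import *
from station import ctrl
import sys
def lips(tag):
  for n in ("top","scene"):
    c=ctrl.camera(n); P=cloud(c)
    cv2.imwrite(f"pics/{tag}_{n}.png",cv2.resize(c["pixels"][80:300,100:400,::-1],(780,572),interpolation=cv2.INTER_CUBIC))
    m=((P[...,2]>.053)&(P[...,2]<.068)&(P[...,0]>.36)&(P[...,0]<.85)&(P[...,1]>-.27)&(P[...,1]<.24)).astype(np.uint8)
    hsv=cv2.cvtColor(np.ascontiguousarray(c["pixels"]),cv2.COLOR_RGB2HSV)
    N,L,st,ce=cv2.connectedComponentsWithStats(m,connectivity=4)
    for i in range(1,N):
        if st[i,4]<25: continue
        q=P[L==i]; r=cv2.minAreaRect((q[:,:2]*1000).astype(np.float32))
        print(n,st[i,4],np.round(r[0],1),np.round(r[1],1),round(r[2],2),"col",np.median(hsv[L==i],0))
E
python3 - <<'E'
from lips import *
lips("a")
plan([(.546,.1294,.169,.114),(.546,.1294,.048,.114)])
E
```

```text
top 2245 [ 723.6 -186.6] [203.2 110.7] 2.39 col [109.  27. 128.]
top 2128 [713.8 -21.7] [203.2 110.1] 3.55 col [ 75.  18. 125.]
top 2191 [689.5 145.2] [200.7 110.2] 6.45 col [ 13.  25. 128.]
top 53 [ 568.6 -177.2] [ 7.8 62.5] 2.28 col [110. 169. 128.]
top 78 [559.5 -31.3] [ 8.  91.7] 3.8 col [ 66.  126.  133.5]
top 76 [518.2 126.6] [ 7.5 92.3] 6.68 col [ 16. 167. 150.]
scene 98 [520. 127.] [11.9 98.5] 6.11 col [ 14.  221.  157.5]
scene 2288 [691.6 145.8] [203.4 115.2] 5.45 col [ 10.  21. 133.]
scene 115 [560.5 -29.9] [13.8 94.1] 4.64 col [ 62. 142. 112.]
scene 2485 [717.5 -20. ] [204.9 113.1] 3.32 col [ 78.  20. 130.]
scene 128 [ 571.7 -192.8] [14.1 94.1] 4.41 col [111.  168.5 100. ]
scene 2937 [ 726.3 -186. ] [202.5 111.8] 2.46 col [108.  34. 135.]
t 4.95 p [ 0.525  -0.1938  0.169 ] r [ 3.1415e+00 -3.0000e-04  4.0500e-02] F [ 1.2 -0.1 -0.5] w 0.0005893607646414048
[ 0.  -0.  -4.2] [ 0.0341 -0.3221  0.    ]
[ 0.  -0.  -4.2] [ 0.0341 -0.3221  0.121 ]
```

View pics/a_scene.png

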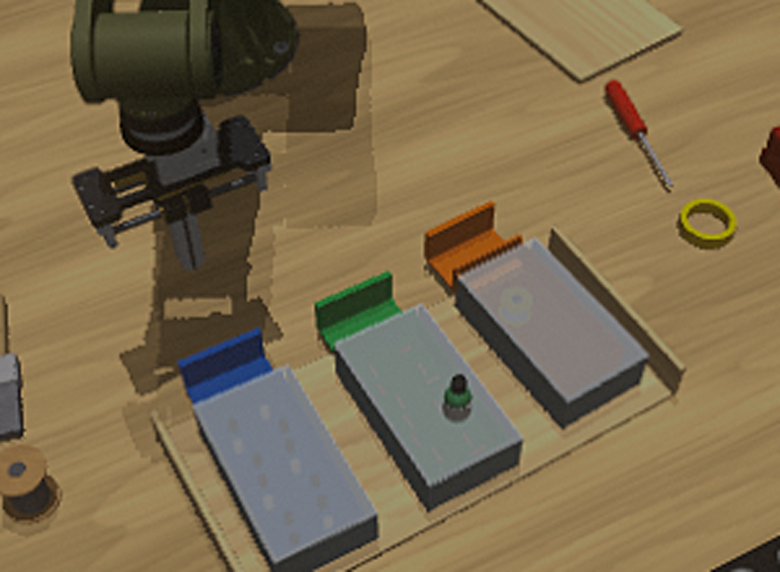

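The blue tray is home: its lip is at (225,360) px in the crop, x = 569 mm, exactly 156 mm from the housing centre, with only the finger bay showing. Green and orange haven't moved. Next I'll move over to the orange bay.

Emit:
{"api": "send_rows", "payload": {"series": [[0, 0, 0, 0.005, -0.04, 0, -1], [0, 0, -1, 0.01, -0.085, 0, -1], [0, 0, -2, 0.015, -0.13, 0, -1], [0, 0, -3, 0.02, -0.175, 0, -1], [0, 0, -4.2, 0.025, -0.22, 0, -1], [0, 0, -4.2, 0.03, -0.265, 0, -1], [0, 0, -4.2, 0.034, -0.305, 0, -1], [0, 0, -4.2, 0.034, -0.322, 0, -1]]}}

```text
time_s: 5.75
ee_pos: [0.5452, 0.1323, 0.1676]
eef_rot: [-3.141, 0.002, 0.116]
force: [-0.1, -0.6, 0.1]
grip_width: 0.0005
```

Emit:
{"api": "send_rows", "payload": {"series": [[0, 0, 0, 0, 0, 0.01, -1], [0, 0, 0, 0, 0, 0.03, -1], [0, 0, 0, 0, 0, 0.05, -1], [0, 0, 0, 0, 0, 0.07, -1], [0, 0, 0, 0, 0, 0.07, -1]]}}

```text
time_s: 6.25
ee_pos: [0.5442, 0.128, 0.0955]
eef_rot: [3.141, 0.006, 0.113]
force: [1.1, -0.3, 0.3]
grip_width: 0.0007
```

```bash
python3 - <<'E'
from lips import *
lips("b")
plan([(.546,.1294,.048,.114)])
E
```

```text
top 2241 [ 723.8 -186.6] [203.1 110.5] 2.36 col [109.  27. 125.]
top 2138 [713.8 -21.8] [203.5 110.2] 3.56 col [ 75.  19. 122.]
top 2040 [690.4 145.3] [199.3 110.4] 6.43 col [ 13.  24. 125.]
top 81 [ 569.4 -193.1] [ 7.9 94.1] 2.56 col [110. 168. 142.]
top 77 [559.6 -31.3] [ 8.  91.7] 3.56 col [ 66. 128. 130.]
scene 55 [522.2 104.6] [10.9 50.3] 7.53 col [ 12. 209.  69.]
scene 2294 [690.9 146.9] [205.8 114.1] 6.46 col [ 10.  21. 135.]
scene 117 [561.3 -30.2] [12.4 94.4] 2.93 col [ 63. 145. 115.]
scene 2481 [716.4 -20.8] [203.1 112.3] 3.64 col [ 79.  20. 131.]
scene 136 [ 571.1 -192.8] [14.4 94.5] 0.09 col [112.  154.  126.5]
scene 2927 [ 725.2 -186.2] [204.3 111.7] 2.51 col [109.  33. 137.]
t 6.35 p [0.5457 0.1285 0.0988] r [3.1414e+00 1.5000e-03 1.1300e-01] F [0.6 0.4 0.2] w 0.0003107000147400396
[ 0.   0.1 -0.1] [ 0.0005 -0.0009  0.0508]
```

View pics/b_scene.png

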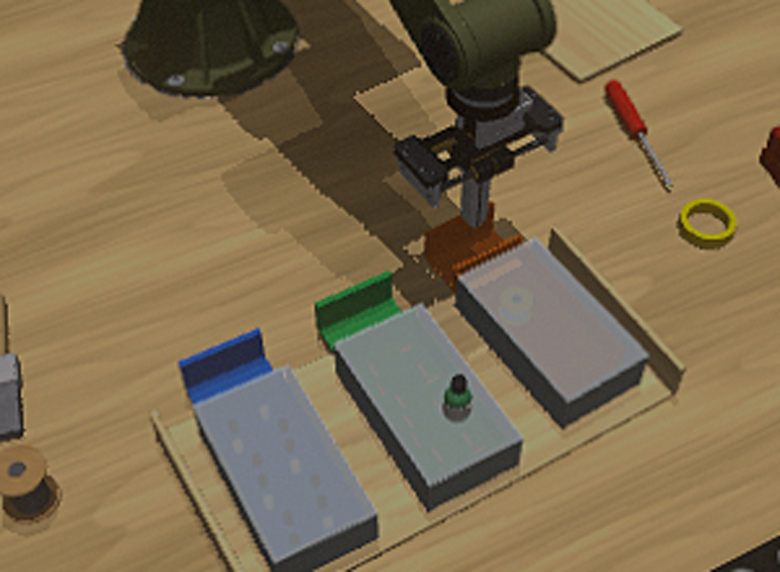

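The fingertip is above the orange bay, at (478,225) px in the crop, between the lip and the housing. I'll lower it and draw the tray out.

Emit:
{"api": "send_rows", "payload": {"series": [[0, 0, 0, 0, 0, 0.012, -1], [0, 0, 0, 0, 0, 0.026, -1], [0, 0, 0, 0, 0, 0.04, -1], [0, 0, 0, 0, 0, 0.05, -1], [0, 0, 0, 0, 0, 0.05, -1]]}}

```text
time_s: 6.85
ee_pos: [0.5451, 0.1292, 0.0476]
eef_rot: [3.141, 0.003, 0.114]
force: [1.0, -0.9, 0.8]
grip_width: 0.0004
```

Emit:
{"api": "send_rows", "payload": {"series": [[0, 0, 0, -0.005, 0, 0, -1], [0, 0, 0, -0.01, 0, 0, -1], [0, 0, 0, -0.013, 0, 0, -1], [0, 0, 0, -0.016, 0, 0, -1], [0, 0, 0, -0.019, 0, 0, -1], [0, 0, 0, -0.022, 0, 0, -1], [0, 0, 0, -0.026, 0, 0, -1], [0, 0, 0, -0.03, 0, 0, -1]]}}

```text
time_s: 7.65
ee_pos: [0.516, 0.1259, 0.0496]
eef_rot: [-3.142, -0.0, 0.114]
force: [1.5, -0.6, 1.1]
grip_width: 0.0004
```

```bash
python3 - <<'E'
from lips import *
lips("c")
plan([(.427,.1158,.048,.114)])
E
```

```text
top 2236 [ 723.6 -186.4] [202.9 110.9] 2.53 col [109.  27. 124.]
top 2131 [714.  -21.6] [204. 110.] 3.54 col [ 75.  18. 121.]
top 2195 [689.3 145.4] [200.4 110.7] 6.48 col [ 13.  24. 124.]
top 79 [ 569.4 -192.8] [ 7.9 93.4] 2.37 col [110. 167. 142.]
top 79 [559.5 -31.3] [ 8.  91.8] 3.7 col [ 66. 128. 129.]
scene 72 [512.4 107.6] [61.6 23.4] 67.06 col [ 12.  189.5  66. ]
scene 2297 [690.9 147. ] [203.5 115.7] 6.56 col [ 11.  21. 134.]
scene 121 [561.9 -30.4] [12.5 94.6] 4.01 col [ 61. 142.  96.]
scene 2493 [716.6 -20.6] [204.1 112.1] 3.69 col [ 78.  20. 131.]
scene 136 [ 571.2 -193. ] [12.9 94.8] 1.35 col [112.  153.5 125.5]
scene 2939 [ 726.  -186.2] [202.1 111.5] 2.62 col [109.  33. 137.]
t 7.75 p [0.5155 0.1258 0.0493] r [3.1415e+00 9.0000e-04 1.1380e-01] F [-0.3 -0.4 -0.4] w 0.0003979583464612777
[ 0.  0. -0.] [-0.089  -0.0001  0.0014]
```

View pics/c_scene.png

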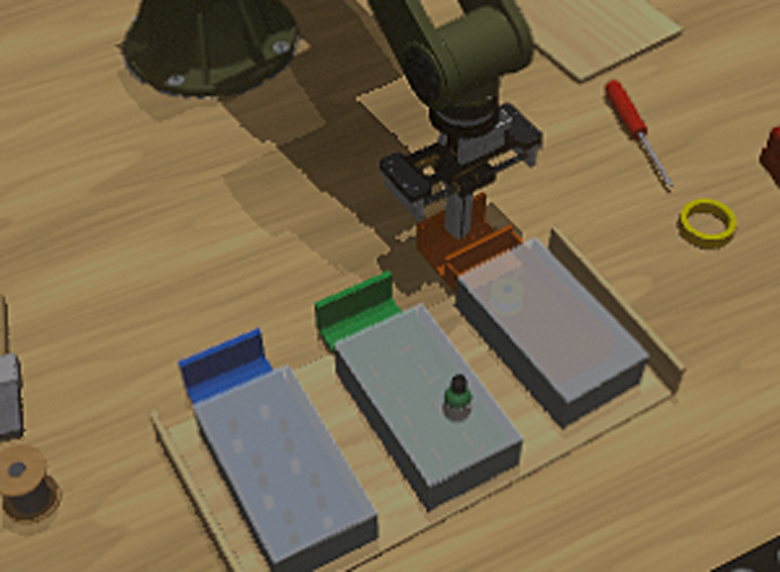

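The finger is hooked inside the bay at (458,225) px. The orange tray has started to move and the reel at (507,293) is upright, so I'll keep pulling.

Emit:
{"api": "send_rows", "payload": {"series": [[0, 0, 0, -0.004, 0, 0, -1], [0, 0, 0, -0.009, 0, 0, -1], [0, 0, 0, -0.014, 0, 0, -1], [0, 0, 0, -0.019, 0, 0, -1], [0, 0, 0, -0.024, 0, 0, -1], [0, 0, 0, -0.029, 0, 0, -1], [0, 0, 0, -0.034, 0, 0, -1], [0, 0, 0, -0.039, 0, 0, -1]]}}

```text
time_s: 8.55
ee_pos: [0.4769, 0.1214, 0.0494]
eef_rot: [-3.142, 0.0, 0.114]
force: [2.8, 0.5, -1.2]
grip_width: 0.0004
```

Emit:
{"api": "send_rows", "payload": {"series": [[0, 0, 0, -0.005, 0, 0, -1], [0, 0, 0, -0.01, 0, 0, -1], [0, 0, 0, -0.015, 0, 0, -1], [0, 0, 0, -0.02, 0, 0, -1], [0, 0, 0, -0.025, 0, 0, -1], [0, 0, 0, -0.03, 0, 0, -1], [0, 0, 0, -0.034, 0, 0, -1], [0, 0, 0, -0.037, 0, 0, -1]]}}

```text
time_s: 9.35
ee_pos: [0.4403, 0.1172, 0.0495]
eef_rot: [-3.142, 0.0, 0.114]
force: [3.1, 0.9, -2.2]
grip_width: 0.0007
```

Emit:
{"api": "send_rows", "payload": {"series": [[0, 0, 0, -0.003, 0, 0, -1], [0, 0, 0, -0.006, 0, 0, -1], [0, 0, 0, -0.008, 0, 0, -1], [0, 0, 0, -0.01, 0, 0, -1], [0, 0, 0, -0.012, 0, 0, -1], [0, 0, 0, -0.012, 0, 0, -1]]}}

```text
time_s: 9.95
ee_pos: [0.4292, 0.116, 0.0496]
eef_rot: [-3.141, -0.002, 0.114]
force: [5.3, 0.9, -3.2]
grip_width: 0.0002
```

Emit:
{"api": "send_rows", "payload": {"series": [[0, 0, 0, -0.002, 0, 0, -1], [0, 0, 0, -0.004, 0, 0, -1], [0, 0, 0, -0.004, 0, 0, -1], [0, 0, 0, -0.004, 0, 0, -1]]}}

```text
time_s: 10.35
ee_pos: [0.429, 0.1159, 0.0502]
eef_rot: [-3.141, -0.011, 0.113]
force: [33.1, 5.0, -23.7]
grip_width: 0.0005
```

The tray is at its stop: 33 N and no further movement. I'll unload by moving 16 mm into the bay, then lift straight up.

Emit:
{"api": "send_rows", "payload": {"series": [[0, 0, 0, 0.008, 0, 0, -1], [0, 0, 0, 0.016, 0, 0, -1], [0, 0, 0, 0.018, 0, 0, -1], [0, 0, 0, 0.018, 0, -0.015, -1], [0, 0, 0, 0.018, 0, -0.045, -1], [0, 0, 0, 0.018, 0, -0.085, -1], [0, 0, 0, 0.018, 0, -0.125, -1], [0, 0, 0, 0.018, 0, -0.15, -1]]}}

```text
time_s: 11.15
ee_pos: [0.4428, 0.1175, 0.2022]
eef_rot: [-3.141, -0.002, 0.114]
force: [0.1, 0.2, -0.6]
grip_width: 0.0006
```

Emit:
{"api": "send_rows", "payload": {"series": [[0, 0, 0, -0.04, 0, 0, -1], [0, 0, 0, -0.08, 0, -0.01, -1], [0, 0, 0, -0.08, 0, -0.01, -1], [0, 0, 0, -0.08, 0, -0.01, -1]]}}

```text
time_s: 11.55
ee_pos: [0.3631, 0.1084, 0.2099]
eef_rot: [-3.141, -0.001, 0.114]
force: [0.4, 0.9, -0.6]
grip_width: 0.0006
```

```bash
python3 - <<'E'
from lips import *
lips("d"); plan([])
E
```

```text
top 2238 [ 723.8 -186.4] [203.4 110.7] 2.26 col [109.  27. 120.]
top 2128 [713.8 -21.7] [203.5 110.1] 3.51 col [ 75.  18. 117.]
top 2191 [689.3 145. ] [200.  110.2] 6.5 col [100.   9. 118.]
top 81 [ 569.4 -192.7] [ 8.  93.6] 2.55 col [110. 169. 138.]
top 79 [559.5 -31.3] [ 7.9 91.8] 3.7 col [ 66. 126. 126.]
top 83 [415.5 113.2] [ 7.9 91.8] 6.69 col [ 12. 186. 139.]
scene 94 [417.3 113.5] [14.2 93.6] 7.69 col [ 13. 226.  99.]
scene 2293 [689.2 146.2] [206.3 113.6] 6.65 col [102.  12. 127.]
scene 119 [561.3 -30.5] [14.3 95.2] 2.07 col [ 60. 141. 109.]
scene 2482 [716.3 -20.3] [203.9 112.3] 3.47 col [ 78.  20. 125.]
scene 132 [ 570.6 -192.3] [13. 95.] 2.84 col [112.  156.5 122. ]
scene 2937 [ 725.6 -186. ] [202.9 111.4] 2.61 col [108.  33. 131.]
t 11.65 p [0.3637 0.1084 0.2093] r [3.1416e+00 4.0000e-04 1.1370e-01] F [ 0.  -0.7  0.8] w 0.0006720422810781043
```

View pics/d_scene.png

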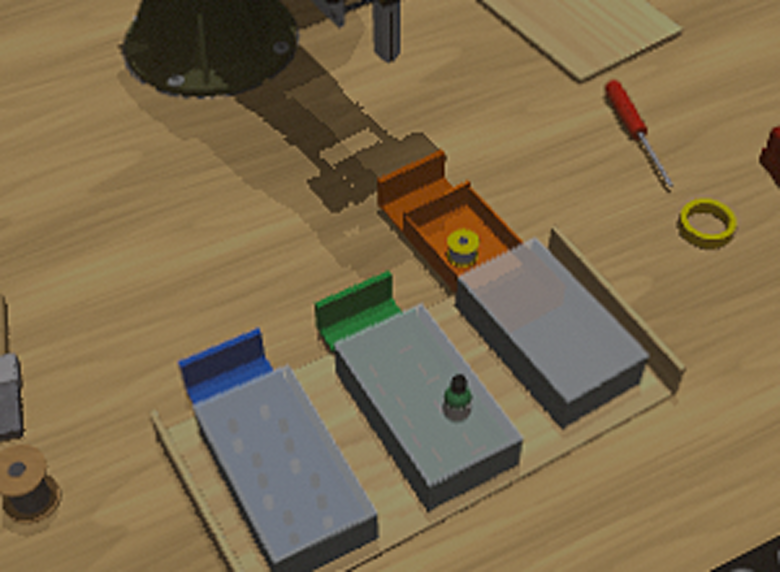

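View pics/d_top.png

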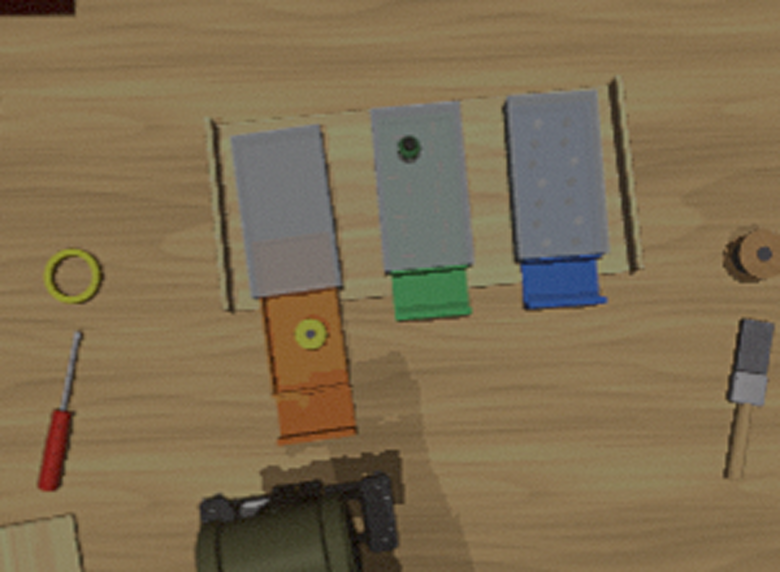

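The orange lip is at x = 415 mm, which is 275.6 mm from its housing centre, so it is about 119.6 mm out. The reel stands upright in the open compartment at (462,243) px in the scene view. Blue is home, and the green tray and the bystanders haven't moved.

```bash
python3 - <<'E'
from station import ctrl
print(ctrl.get_obs()["joint_vel"].round(4)); print(ctrl.hand_in())
E
```

```text
[-0.0019  0.0182 -0.0036 -0.0008 -0.0017 -0.0015]
the job is handed in; nothing more can be done
None
```

I pushed the blue tray home with the closed fingers, then hooked the orange lip from inside its bay and drew that tray out to its stop. I backed off, lifted clear and handed in at about 11.7 s; the hand-in gave no verdict.

- **Blue tray:** 0–1 mm from home. It met its rear stop at 33 N with no further movement.
- **Orange tray:** about 119.6 of 120 mm out. It met its front stop at 33 N with no further movement.
- **Green tray:** its lip position was unchanged.
- **Solder reel:** upright in the open compartment, judged from the final pictures and not measured.
- **Bystanders:** they looked unmoved in the final pictures; I did not measure their positions.
- **Contact:** the gripper stayed shut throughout, so no lip could be pinched, and the arm was clear of everything at the end.

No check failed. The two cameras' lip and housing positions differed by at most about 2 mm, which is within the calibration accuracy.

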